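Flip the cutlery caddy's cover over its spine

TASK

Press the red tab on the cutlery caddy so that its cover pops up, then push the cover right over the spine until it lies flat on the other compartment, and move clear. Use fingertips only: do not pick up or shift the caddy, and leave the crockery and utensils around it where they are.

Things in the scene. Friction and masses are not known exactly. Their poses are not given: they have to be found in the camera images.
- caddy: Mint-green open two-trough cutlery caddy standing loose on the table (0.9 kg), 200 mm along its own x, 204 mm along its own y, rim 55 mm high. Origin: centre of its underside. A spine wall along its x axis parts it into a +y and a -y trough. The cover starts shut over the +y trough. The red tab is outside the middle of the +y wall.
- cover (a joint): Angle of the cover leaf about the hinge line on the spine. 0 = shut and latched, flat over the +y trough; pi/2 = upright; 3.14 = flat over the -y trough, stopped at the rim, upper face 60 mm above the table. With the tab pressed a spring strip lifts it to about 1.0 rad within a second. The hinge is stiff: the cover stays where it is left, never falls flat by itself, and moves at a 1 N push on its edge.
- tab (a joint): Angle of the red rocking latch tab: 0 = at rest with its hook over the cover's edge, 0.3 = fully pressed; the hook lets the cover go at about 0.15 to 0.25. It springs back when let go. Pressing the pad straight down takes about 2.5 N at first and 5 to 6 N at the end, over about 8 mm.
- pad_top (a point): Point on the upper face of the red tab's press pad, where to press straight down, 43 mm above the table at rest and 141 mm from the spine. The pad is 34 mm wide along the spine and stands out 38 mm; its outer end is 11 mm beyond this point. The tab's upright is 24 mm nearer the caddy, and rises 21 mm above the pad.
- cover_edge (a point): Middle of the cover's free edge, at half its thickness. The cover is a rigid cream leaf with three pink panels, 184 mm along the spine, reaching 100 mm from the hinge line, 5 mm thick, 80 g.
- spine_mid (a point): Middle of the hinge line, 57.5 mm above the table; fixed to the caddy, its axes those of the caddy (x along the spine, y towards the tab).
- saucer1: Lowest of a stack of three cream melamine saucers, 136 mm across, 8 mm apart in the stack; origin under its centre. Loose; leave alone.
- saucer2: Middle saucer; loose, leave alone.
- saucer3: Top saucer (its rim 28 mm above the table); loose, leave alone.
- potlid: Aluminium rice pot lid, 164 mm across, 38 mm high, on the wooden slat at the back; origin under its centre. Leave alone.
- scoop: Yellow plastic scoop, 160 mm long, 32 mm high, origin under its tray's centre, handle towards its -x. Leave alone.
- strainer: Small steel strainer, 90 mm across, 35 mm high, handle 105 mm long towards its +x; origin under the bowl. Leave alone.
- tumbler: Steel tumbler, 72 mm across, 95 mm high, origin under its centre. Leave alone.

How it is judged:
By the outcome, as a careful person would: the job done as asked, in the order asked, and still so for the second after the job is handed in, with the robot touching nothing.
It also fails if it takes over 50 s, if anything falls off the work surface, if the arm or the gripper's body presses on something with over 40 N, if the wrist force passes 120 N, or if a joint passes its speed limit or range.

ROBOT

A 6-joint arm with a two-finger parallel gripper is mounted at the origin on the work surface. World frame = base frame: x ahead of the robot, y to its left, z up, the work surface at z = 0. Lengths are in m, angles in rad, forces in N, time in s.
With the tool pointing down it reaches from about 0.275 to 0.85 m from the base axis. Payload 19 kg.
Tool frame: the origin (TCP) lies at the very end of the fingers, on their centre line; the grasp point (between the pads) lies 19 mm behind it (grip_depth is the distance from the TCP to the grasp point, in m); z points along the fingers, y is the line along which they close (so a half turn about z gives the same grasp; the last joint's range is limited). The gripper opens to 85 mm and grips with 20 to 120 N. Pads are 22 mm wide; open, the fingers measure 114 mm over their backs; the gripper's body (76 mm by 85 mm) begins 54 mm behind the grasp point. The pads swing forward as they close: fully open they stand 13 mm farther back than shut.
Start: joints at [1.207, 0.15, 1.437, -0, 1.554, -0.134], TCP at [0.131, 0.56, 0.231] pointing down, gripper open.
Joint ranges: [-2.8, 2.8], [-0.68, 2.1], [0.12, 2.68], [-1.39, 4.53], [0.16, 2.79], [-2.81, 2.81]. Speed limits (rad/s): [1.89, 1.89, 2.22, 3.01, 3.01, 3.01].

INTERFACE

Orientations are given as a rotation vector (axis times angle).
In Python, from plant import * gives the robot as it stands.
- The arm moves only by the tool jog_arm, never from a script. Its argument "rows" is a list of rows, each a list of 7 numbers: the shift along the world's x, y, z in mm, then the turn, a rotation vector about the world's x, y, z in rad, then the gripper command: -1 is fully open, 1 is shut, values between are in proportion. In form: [[tx, ty, tz, rx, ry, rz, jaw], ...]. A call has 1 to 20 rows; each row is the pose to reach, as a shift and turn from the pose commanded when the call began; what a row does not reach only later rows make up. A row lasts 1/12 s, in which the tool goes at most 41.7 mm and 7.16 degrees, less where a joint would pass 70% of its speed; a pose out of reach is approached as far as the arm can. A call with a gripper value outside its range is refused whole. The fingers move at their own pace and stop on an object; "grip_force" is the grip in N (left out, the last holds). Time passes only in rows, so rows that repeat a pose let the fingers close. It gives the time, the measured TCP pose, the force, the opening and the grip force at its end, in the units of the state.
- sense(): the state, without advancing time (a new reading comes with each control period).
- camera(name): name is "scene" or "top" or "wrist"; returns a dict with "image" (400x640x3 uint8, blue, green, red), "range_z" (400x640 float32, m along the optical axis (not along the pixel's ray), 0 where there is no reading), "fx", "fy", "cx", "cy" (pixels), "distortion" ([k1, k2, p1, p2, k3] as OpenCV has them; the pictures are not rectified), "origin" and "orientation" of the camera in the world; the wrist camera has in their place "mount" (4x4, takes a point from camera to tool coordinates, whose origin is the TCP and whose axes are the flange's). Camera axes: x right, y down, z forward; pixel columns grow to the right and rows downward; lengths in m; the calibration is good to about 2 mm. A picture is of the moment at which its call begins: read the wrist's pose just before it.
- close_job(): hands the job in; it is judged then, once.
The state is a dict: "time": time; "joints": joint angles; "dq": joint speeds; "joint_efforts": joint torques, N m; "position": TCP position; "orientation": TCP orientation; "ft_force": force on the tool from outside, world axes, zero at the start; "ft_torque": the same for the moment, N m; "finger_gap": finger opening in m; "grasp_force": force on a finger pad.
Only numpy, scipy, OpenCV 4.12 (cv2) and the standard library are available. Lean on these libraries where they do the work, as an engineer would, in place of code of your own. Each camera call takes 0.05 s, during which the arm holds its last target. There are 200 camera calls.

## Working session

There is one attempt and no reset: what is moved stays moved. The work goes in short steps, Python scripts to look and compute and a tool call to move; the robot and the scene stay as the last step left them, time stands still between calls to the robot, and variables do not carry over. Pictures are saved under pics/ and viewed, at most 10 in all, crops included, and the job is handed in when it is done.

Besides the shell and the picture viewer there is one more tool, called after ">>>" as a command line: name --pt "numbers of a row" for each row, then --argument value for the rest. jog_arm: Moves the arm, as the interface text tells. Its arguments: {"type":"object","properties":{"rows":{"type":"array","items":{"type":"array","items":{"type":"number"}}},"grip_force":{"type":"number"}},"required":["rows"]}

```bash
mkdir -p pics; ls; python3 - <<'E'
from plant import *
import cv2,numpy as np,pickle
s=sense();print(s)
d={}
for n in ("scene","top"):
    c=camera(n);d[n]=c;cv2.imwrite(f"pics/{n}0.png",c["image"]);print(n,{k:v for k,v in c.items() if k not in("image","range_z")})
pickle.dump(d,open("d0.pkl","wb"))
E
```

```text
pics
{'time': 0.0, 'joints': array([ 1.20699948e+00,  1.50992849e-01,  1.43798848e+00, -3.09050503e-06,
        1.55382366e+00, -1.34010988e-01]), 'dq': array([-0.00118051, -0.00073308, -0.00105775,  0.00086388, -0.00021293,
        0.0010753 ]), 'joint_efforts': array([ 8.15713611e-04, -7.13062263e+01, -5.70874751e+01, -1.27209760e-04,
        9.00221727e-03, -1.06446378e-04]), 'position': array([0.13090806, 0.55965539, 0.23069275]), 'orientation': array([-3.60119167e-01, -3.12058610e+00,  1.84666044e-03]), 'ft_force': array([0.36481135, 0.5812952 , 0.56529045]), 'ft_torque': array([ 0.00561073, -0.0314864 , -0.01854887]), 'grasp_force': 0.0, 'finger_gap': 0.08540659047177705}
scene {'fx': 457.06026983475465, 'fy': 457.06026983475465, 'cx': 319.4792962593113, 'cy': 206.87952200818503, 'distortion': array([0.0199111, 0.       , 0.       , 0.       , 0.       ]), 'origin': array([ 1.06993853, -0.73227473,  0.99899761]), 'orientation': array([-2.30913805, -0.64319131,  0.27121838])}
top {'fx': 484.39362931858125, 'fy': 484.39362931858125, 'cx': 327.3491907731463, 'cy': 193.33496659383317, 'distortion': array([-0.07622109,  0.        ,  0.        ,  0.        ,  0.        ]), 'origin': array([0.40329833, 0.01395621, 1.60439292]), 'orientation': array([-2.17411207,  2.13054964, -0.12017946])}
```

View pics/scene0.png

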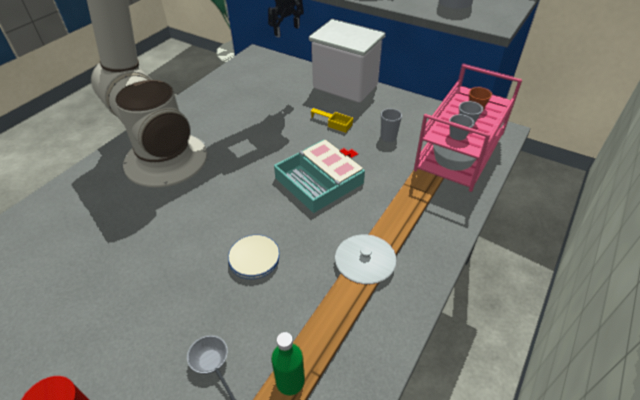

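View pics/top0.png

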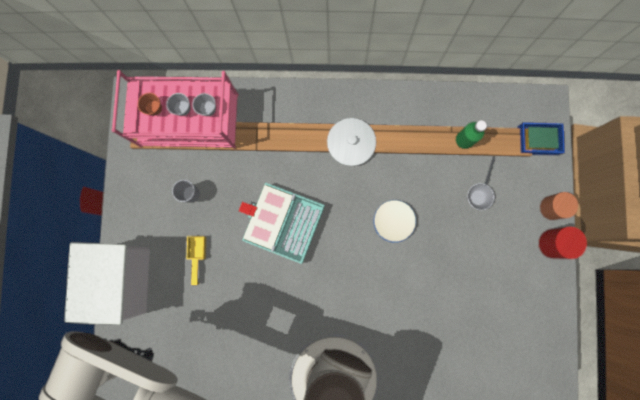

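The scene picture shows the caddy at about (320,175) with its tab at (349,153). In the top picture the tab is at (248,209), the cover with its three pink panels at (269,218), the tumbler at (184,191) and the scoop at (195,255).

```bash
cat >h.py <<'E'
import cv2,numpy as np
from scipy.spatial.transform import Rotation as R
def ray(c,uv,z,o=None,Rm=None):
    K=np.array([[c["fx"],0,c["cx"]],[0,c["fy"],c["cy"]],[0,0,1]])
    p=cv2.undistortPoints(np.array(uv,float).reshape(-1,1,2),K,c["distortion"]).reshape(-1,2)
    d=np.c_[p,np.ones(len(p))]
    if Rm is None: Rm=R.from_rotvec(c["orientation"]).as_matrix(); o=c["origin"]
    d=d@Rm.T
    return o+d*((z-o[2])/d[:,2])[:,None]
def blobs(m,mn):
    n,l,s,ce=cv2.connectedComponentsWithStats(m.astype(np.uint8))
    return [(ce[i],s[i]) for i in range(1,n) if s[i][4]>=mn]
E
python3 - <<'E'
from h import *; import pickle
d=pickle.load(open("d0.pkl","rb"))
for n,(x0,y0,x1,y1) in dict(top=(225,170,340,275),scene=(260,125,375,220)).items():
    c=d[n];im=c["image"];hsv=cv2.cvtColor(im,cv2.COLOR_BGR2HSV)
    box=np.zeros(im.shape[:2],bool);box[y0:y1,x0:x1]=1
    H,S,V=cv2.split(hsv)
    rh=(H<12)|(H>168)
    red=rh&(S>170)&box; pink=rh&(S>45)&(S<150)&(V>150)&box; cream=(V>190)&box
    for nm,m,z in(("red",red,.045),("pink",pink,.06)):
        for ce,s in blobs(m,12): print(n,nm,ce.round(1),s,ray(c,ce,z).round(4))
    m=cv2.morphologyEx((cream|pink).astype(np.uint8),cv2.MORPH_OPEN,np.ones((5,5)))
    cs,_=cv2.findContours(m,0,2);k=max(cs,key=cv2.contourArea);r=cv2.minAreaRect(k)
    q=cv2.approxPolyDP(k,5,True).reshape(-1,2)
    print(n,"cover",q.tolist(),ray(c,q,.06).round(3).tolist())
    if n=="top": print(ray(c,cv2.boxPoints(r),.06).round(3).tolist(), ray(c,[r[0]],.06))
    # red extremes
    ys,xs=np.nonzero(red); P=ray(c,np.c_[xs,ys],.043); print("red ext",P.min(0).round(3),P.max(0).round(3))
E
```

```text
top red [247.4 208.6] [240 203  16  12 117] [[0.5411 0.2924 0.045 ]]
top pink [274.1 199.6] [266 193  18  14 151] [[0.5706 0.2045 0.06  ]]
top pink [246.1 209. ] [238 201  19  16  59] [[0.5383 0.2937 0.06  ]]
top pink [267.5 216.4] [259 210  18  14 150] [[0.5161 0.2239 0.06  ]]
top pink [260.7 233.3] [252 227  18  14 149] [[0.4616 0.2438 0.06  ]]
top cover [[263, 187], [251, 210], [241, 202], [239, 211], [252, 216], [245, 238], [272, 247], [290, 195]] [[0.611, 0.242, 0.06], [0.535, 0.278, 0.06], [0.561, 0.311, 0.06], [0.531, 0.316, 0.06], [0.516, 0.274, 0.06], [0.445, 0.294, 0.06], [0.419, 0.206, 0.06], [0.586, 0.154, 0.06]]
[[0.462, 0.347, 0.06], [0.637, 0.286, 0.06], [0.585, 0.146, 0.06], [0.412, 0.208, 0.06]] [[0.52334904 0.24655304 0.06      ]]
red ext [0.524 0.268 0.043] [0.559 0.317 0.043]
scene red [348.5 152.4] [340 149  17   8  82] [[0.5417 0.2968 0.045 ]]
scene pink [319.9 150.1] [311 145  19  11 121] [[0.4654 0.2437 0.06  ]]
scene pink [331.3 159.3] [322 154  19  12 128] [[0.5198 0.2233 0.06  ]]
scene pink [343.5 168.6] [334 163  20  13 139] [[0.5745 0.2045 0.06  ]]
scene cover [[305, 150], [337, 180], [359, 169], [327, 141]] [[0.424, 0.22, 0.06], [0.583, 0.15, 0.06], [0.616, 0.227, 0.06], [0.461, 0.296, 0.06]]
red ext [0.511 0.284 0.043] [0.565 0.316 0.043]
```

```bash
python3 - <<'E'
from plant import *
from h import *
c=camera("wrist");print(c["mount"].round(3)); print(R.from_rotvec(sense()["orientation"]).as_matrix().round(2))
E
```

```text
[[ 0.    -0.963 -0.271  0.068]
 [ 1.     0.     0.001  0.001]
 [-0.001 -0.271  0.963 -0.143]
 [ 0.     0.     0.     1.   ]]
[[-0.97  0.23 -0.  ]
 [ 0.23  0.97 -0.  ]
 [ 0.   -0.   -1.  ]]
```

>>> jog_arm --pt "420 -248 -30 0 0 -1.683 1" --pt "420 -248 -30 0 0 -1.683 1" --pt "420 -248 -30 0 0 -1.683 1" --pt "420 -248 -30 0 0 -1.683 1" --pt "420 -248 -30 0 0 -1.683 1" --pt "420 -248 -30 0 0 -1.683 1" --pt "420 -248 -30 0 0 -1.683 1" --pt "420 -248 -30 0 0 -1.683 1" --pt "420 -248 -30 0 0 -1.683 1" --pt "420 -248 -30 0 0 -1.683 1" --pt "420 -248 -30 0 0 -1.683 1" --pt "420 -248 -30 0 0 -1.683 1" --pt "420 -248 -30 0 0 -1.683 1" --pt "420 -248 -30 0 0 -1.683 1" --pt "420 -248 -30 0 0 -1.683 1" --pt "420 -248 -30 0 0 -1.683 1" --pt "420 -248 -30 0 0 -1.683 1"

```text
time: 1.57
position: [0.5507, 0.3121, 0.2012]
orientation: [-2.564, -1.815, 0.0]
ft_force: [0.2, -0.1, -0.1]
finger_gap: 0.0003
grasp_force: 0.0
```

```bash
python3 - <<'E'
from plant import *
from h import *
s=sense();c=camera("wrist");im=c["image"];cv2.imwrite("pics/w1.png",im)
print(s["position"],s["joints"].round(2),s["ft_force"])
Rt=R.from_rotvec(s["orientation"]).as_matrix();print(Rt.round(3));M=c["mount"]
Rm=Rt@M[:3,:3];o=s["position"]+Rt@M[:3,3]
H,S,V=cv2.split(cv2.cvtColor(im,cv2.COLOR_BGR2HSV));rh=(H<12)|(H>168)
for nm,m,z in(("red",rh&(S>170),.043),("pink",rh&(S>40)&(S<150)&(V>150),.06)):
    for ce,st in blobs(m,80): print(nm,ce.round(1),st,ray(c,[ce],z,o,Rm).round(4))
E
```

```text
[0.55071039 0.31206349 0.20124427] [0.39 0.28 1.34 0.   1.52 0.73] [ 0.18541961 -0.06858208 -0.05371486]
[[ 0.333  0.943 -0.   ]
 [ 0.943 -0.333  0.   ]
 [-0.    -0.    -1.   ]]
red [528.7  29.7] [509  20  47  22 453] [[0.7943 0.3911 0.043 ]]
red [318.1 206. ] [ 303  180   31   55 1593] [[0.5403 0.2896 0.043 ]]
pink [484.2  39.4] [475   0  19  83 414] [[0.7409 0.3956 0.06  ]]
pink [496.5  38. ] [488   0  17  78 254] [[0.7521 0.3931 0.06  ]]
pink [505.3  37.9] [496   0  20  78 572] [[0.76   0.3905 0.06  ]]
pink [593.   30.6] [587   0  14  62 458] [[0.8395 0.3703 0.06  ]]
pink [619.7  24.5] [ 607    0   25   53 1021] [[0.8643 0.3675 0.06  ]]
pink [365.2 256.6] [353 245  34  31 542] [[0.5723 0.2204 0.06  ]]
pink [267.4 259.4] [250 246  34  32 877] [[0.4668 0.2539 0.06  ]]
```

View pics/w1.png

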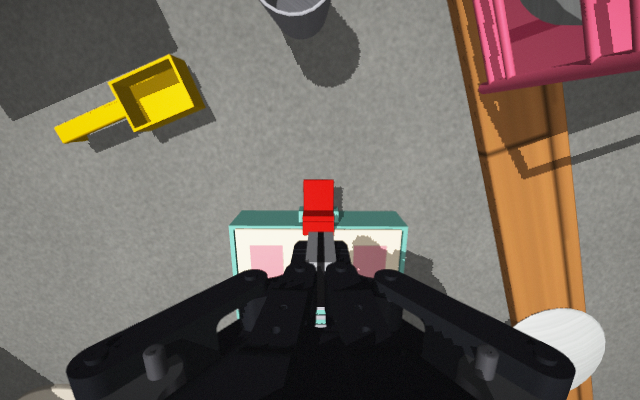

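The wrist picture shows the red pad from its outer end (row 180, columns 303–334) to the tab's upright near row 212. The cover's outer edge is near row 228, and the image axes line up with the caddy.

```bash
python3 - <<'E'
from plant import *
from h import *
s=sense();c=camera("wrist");M=c["mount"]
Rt=R.from_rotvec(s["orientation"]).as_matrix()
Rm=Rt@M[:3,:3];o=s["position"]+Rt@M[:3,3]
for n,uv,z in(("end",[[303,180],[334,180]],.043),("rim",[[230,226],[407,226]],.055)):
    P=ray(c,uv,z,o,Rm);d=P[1]-P[0];print(n,P.round(4),P.mean(0).round(4),np.hypot(*d[:2]),np.degrees(np.arctan2(d[1],d[0])))
E
```

```text
end [[0.5346 0.3236 0.043 ]
 [0.5669 0.3122 0.043 ]] [0.5508 0.3179 0.043 ] 0.03428017046188481 -19.426126441629073
rim [[0.4412 0.3039 0.055 ]
 [0.6272 0.2383 0.055 ]] [0.5342 0.2711 0.055 ] 0.19726072825890267 -19.4284399204458
```

>>> jog_arm --pt "-3 -2 -40 0 0 0 1" --pt "-3 -2 -80 0 0 0 1" --pt "-3 -2 -120 0 0 0 1" --pt "-3 -2 -145 0 0 0 1" --pt "-3 -2 -154 0 0 0 1" --pt "-3 -2 -157 0 0 0 1" --pt "-3 -2 -159 0 0 0 1" --pt "-3 -2 -161 0 0 0 1" --pt "-3 -2 -163 0 0 0 1" --pt "-3 -2 -164 0 0 0 1" --pt "-3 -2 -165 0 0 0 1" --pt "-3 -2 -165 0 0 0 1" --pt "-3 -2 -165 0 0 0 1" --pt "-3 -2 -165 0 0 0 1"

```text
time: 2.83
position: [0.5494, 0.3112, 0.0389]
orientation: [2.567, 1.811, 0.008]
ft_force: [0.2, 6.4, 7.1]
finger_gap: 0.0001
grasp_force: 3.9
```

```bash
python3 - <<'E'
from plant import *
from h import *
print(sense()["position"],sense()["ft_force"])
a=camera("scene")["image"][110:230,240:400];b=camera("wrist")["image"][100:340,160:480]
cv2.imwrite("pics/p2.png",np.vstack([cv2.resize(a,(400,300),interpolation=2),cv2.resize(b,(400,300))]))
E
```

```text
[0.54938895 0.31120638 0.03893744] [0.24413751 6.38909746 7.10267953]
```

View pics/p2.png

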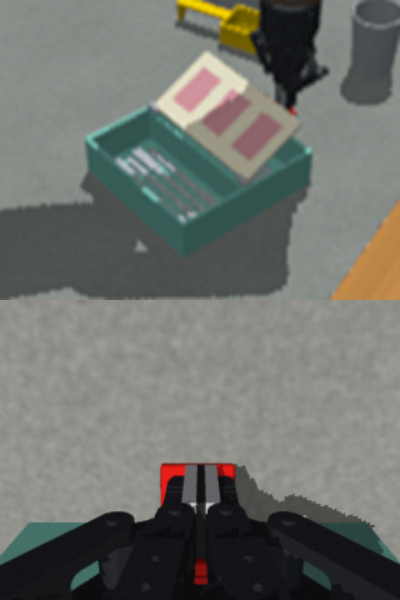

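The cover has popped up partway and the fingertips are on the pad. I'll back off up and outward, away from it.

>>> jog_arm --pt "2 5 8 0 0 0 1" --pt "5 14 20 0 0 0 1" --pt "9 26 40 0 0 0 1" --pt "13 38 70 0 0 0 1" --pt "13 38 95 0 0 0 1" --pt "13 38 95 0 0 0 1" --pt "13 38 95 0 0 0 1"

```text
time: 3.52
position: [0.5619, 0.3485, 0.1342]
orientation: [2.566, 1.811, 0.006]
ft_force: [0.1, 0.1, -0.0]
finger_gap: -0.0007
grasp_force: 0.0
```

```bash
python3 - <<'E'
from plant import *
from h import *
s=sense();print(s["position"],s["ft_force"],s["time"])
a=camera("scene")["image"][110:230,240:400];c=camera("wrist");b=c["image"]
cv2.imwrite("pics/p3.png",np.vstack([cv2.resize(a,(400,300),interpolation=2),cv2.resize(b,(400,250))]))
M=c["mount"];Rt=R.from_rotvec(s["orientation"]).as_matrix();Rm=Rt@M[:3,:3];o=s["position"]+Rt@M[:3,3]
H,S,V=cv2.split(cv2.cvtColor(b,cv2.COLOR_BGR2HSV));m=((H<12)|(H>168))&(S>170);m[:120]=0
ys,xs=np.nonzero(m);print(xs.min(),xs.max(),ys.min(),ys.max());y=ys.min()
k=ys==y+1;u=[xs[k].min(),xs[k].max()];P=ray(c,[[u[0],y],[u[1],y]],.043,o,Rm);print("pad end",u,y,P.mean(0))
# scene camera range points on cover
c=camera("scene");z=c["range_z"];v,u=np.mgrid[125:200,265:375];d=z[v,u].ravel()
uv=np.c_[u.ravel(),v.ravel()]
P1=ray(c,uv,0.);o=c["origin"];Rc=R.from_rotvec(c["orientation"]).as_matrix()
dr=P1-o;P=o+dr*(d/(dr@Rc[:,2]))[:,None];q=P-[.5001,.1746,0]
lx=q@[.943,-.333,0];ly=q@[.333,.943,0];k=(abs(lx)<60e-3)&(P[:,2]>.07)&(ly<.115)&(ly>0)
k&=(d>0)
i=np.argsort(ly[k]);Y=ly[k][i];Z=P[k][i,2];print([(round(a.mean(),3),round(b.mean(),3)) for a,b in zip(np.array_split(Y,8),np.array_split(Z,8))])
E
```

```text
[0.5618713  0.34849443 0.13420025] [ 0.1295639   0.09398206 -0.03901557] 3.5167
302 338 236 240
pad end [np.int64(302), np.int64(338)] 236 [0.55128897 0.31833504 0.043     ]
[(np.float64(0.012), np.float64(0.075)), (np.float64(0.019), np.float64(0.083)), (np.float64(0.026), np.float64(0.092)), (np.float64(0.032), np.float64(0.101)), (np.float64(0.039), np.float64(0.109)), (np.float64(0.045), np.float64(0.118)), (np.float64(0.051), np.float64(0.126)), (np.float64(0.058), np.float64(0.134))]
```

View pics/p3.png

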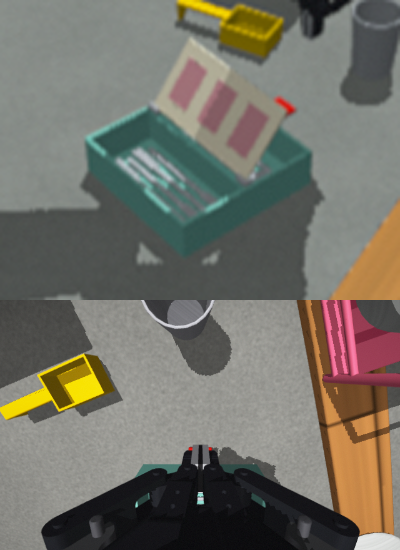

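The cover is at about 0.91 rad, with its edge about 61 mm out and 136 mm high, and the caddy hasn't moved. Next I'll push the edge over the spine.

>>> jog_arm --pt "-11 -32 -9 0 0 0 1" --pt "-23 -65 -9 0 0 0 1" --pt "-31 -89 -9 0 0 0 1" --pt "-35 -98 -9 0 0 0 1" --pt "-38 -108 -7 0 0 0 1" --pt "-41 -117 -4 0 0 0 1" --pt "-45 -126 -1 0 0 0 1" --pt "-48 -136 3 0 0 0 1" --pt "-51 -145 6 0 0 0 1" --pt "-55 -155 8 0 0 0 1" --pt "-58 -164 8 0 0 0 1" --pt "-61 -174 8 0 0 0 1" --pt "-65 -183 7 0 0 0 1" --pt "-66 -187 5 0 0 0 1" --pt "-66 -187 5 0 0 0 1"

```text
time: 4.92
position: [0.4946, 0.1598, 0.1358]
orientation: [-2.568, -1.81, 0.001]
ft_force: [-1.1, -0.0, -1.3]
finger_gap: -0.0003
grasp_force: 0.0
```

```bash
python3 - <<'E'
from plant import *
from h import *
s=sense();q=s["position"]-[.5001,.1746,0];print(q@[.943,-.333,0],q@[.333,.943,0],q[2],s["ft_force"])
a=camera("scene")["image"][110:230,240:400]
cv2.imwrite("pics/p4.png",cv2.resize(a,(480,360),interpolation=2))
E
```

```text
-0.0003000332710510322 -0.01575434234966059 0.13583290288245953 [-1.07908502 -0.01459989 -1.29303668]
```

View pics/p4.png

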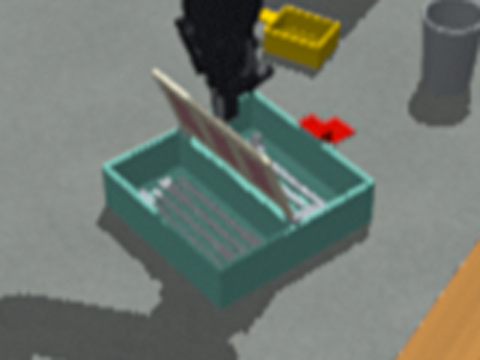

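The cover is past upright, leaning over the -y trough, with the fingertips behind it. Next I'll follow the arc down.

>>> jog_arm --pt "-3 -9 -2 0 0 0 1" --pt "-6 -17 -6 0 0 0 1" --pt "-8 -24 -12 0 0 0 1" --pt "-11 -30 -19 0 0 0 1" --pt "-13 -37 -26 0 0 0 1" --pt "-15 -41 -34 0 0 0 1" --pt "-16 -46 -42 0 0 0 1" --pt "-17 -49 -49 0 0 0 1" --pt "-18 -51 -56 0 0 0 1" --pt "-19 -53 -63 0 0 0 1" --pt "-19 -53 -68 0 0 0 1" --pt "-19 -53 -71 0 0 0 1" --pt "-19 -53 -73 0 0 0 1" --pt "-19 -53 -75 0 0 0 1" --pt "-19 -53 -75 0 0 0 1"

```text
time: 6.22
position: [0.476, 0.108, 0.061]
orientation: [-2.567, -1.811, 0.0]
ft_force: [-0.5, -0.7, 0.5]
finger_gap: 0.0001
grasp_force: 0.0
```

Force is still tiny, so I'll press gently down onto the stop.

>>> jog_arm --pt "0 0 -1 0 0 0 1" --pt "0 0 -2 0 0 0 1" --pt "0 0 -3 0 0 0 1" --pt "0 0 -3 0 0 0 1" --pt "0 0 -3 0 0 0 1"

```text
time: 6.63
position: [0.4764, 0.1079, 0.0597]
orientation: [2.566, 1.811, 0.002]
ft_force: [-8.2, -1.1, 22.0]
finger_gap: 0.0001
grasp_force: 11.2
```

The cover is on its stop at 60 mm. I'll lift clear.

>>> jog_arm --pt "0 0 5 0 0 0 1" --pt "0 0 25 0 0 0 1" --pt "0 0 60 0 0 0 1" --pt "0 0 100 0 0 0 1" --pt "0 0 140 0 0 0 1" --pt "-40 0 170 0 0 0 1" --pt "-80 0 190 0 0 0 1" --pt "-100 0 200 0 0 0 1" --pt "-100 0 200 0 0 0 1" --pt "-100 0 200 0 0 0 1"

```text
time: 7.47
position: [0.3756, 0.108, 0.2597]
orientation: [2.565, 1.811, 0.005]
ft_force: [-0.0, -0.3, 0.2]
finger_gap: -0.0002
grasp_force: 0.0
```

```bash
python3 - <<'E'
from plant import *
from h import *
s=sense();print(s["ft_force"],s["time"])
c=camera("scene");a=c["image"][110:230,240:400]
cv2.imwrite("pics/p5.png",cv2.resize(a,(480,360),interpolation=2))
z=c["range_z"];v,u=np.mgrid[125:225,255:375];d=z[v,u].ravel()
P1=ray(c,np.c_[u.ravel(),v.ravel()],0.);o=c["origin"];Rc=R.from_rotvec(c["orientation"]).as_matrix()
dr=P1-o;P=o+dr*(d/(dr@Rc[:,2]))[:,None];q=P-[.5001,.1746,0]
lx=q@[.943,-.333,0];ly=q@[.333,.943,0];k=(abs(lx)<.08)&(ly<-.005)&(ly>-.095)&(d>0)
i=np.argsort(ly[k]);print([(round(a.mean(),3),round(b.mean(),4)) for a,b in zip(np.array_split(ly[k][i],8),np.array_split(P[k][i,2],8))])
E
```

```text
[-0.0334188  -0.27741181  0.2272549 ] 7.4667
[(np.float64(-0.09), np.float64(0.0592)), (np.float64(-0.078), np.float64(0.0596)), (np.float64(-0.067), np.float64(0.0589)), (np.float64(-0.056), np.float64(0.0584)), (np.float64(-0.045), np.float64(0.0581)), (np.float64(-0.034), np.float64(0.0589)), (np.float64(-0.022), np.float64(0.0573)), (np.float64(-0.011), np.float64(0.0589))]
```

View pics/p5.png

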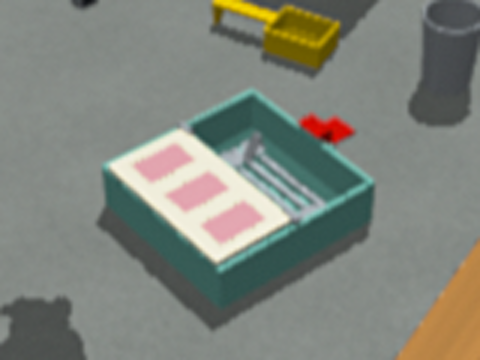

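The cover lies flat over the -y trough, level to within about 1 mm, and the caddy looks unmoved. I'm handing the job in.

```bash
python3 -c "
from plant import *
print(close_job())"
```

```text
the job is handed in; nothing more can be done
None
```

The tab was pressed, the cover popped up and now lies flat over the other compartment, the arm is clear with no visible shift of the caddy, and the job was handed in at about 7.5 s.

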